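Cover the gas-test chamber and hold its valve fully open

TASK

Set the loose cover plate down over the two pins of the gas-test chamber so that it lies flat on the rim, and let go of it. Then swing the gas valve's cam lever up until it stands upright, where the cam lifts the valve stem highest, and finish while still holding it there, because it springs back when released. Do not work the lever before the cover is on, and leave everything else on the bench where it is.

Things in the scene. Friction and masses are not known exactly. Their poses are not given: they have to be found in the camera images.
- chamber: Fixed aluminium housing, 130 (x) x 100 (y) x 55 mm tall, open on top, with a black detector lying inside its 90 x 60 mm cavity. Two upright steel pins, 9 mm across with tapered tips, rise 21 mm above the rim at x = -51 and +51 mm, y = 0. Origin: centre of the underside; z up.
- chamber_rim (a point): Centre of the chamber's open top, at the level of the rim (55 mm above the bench), midway between the pins; axes as the chamber's.
- cover: Loose steel plate, 130 (x) x 100 (y) x 8 mm, about 0.35 kg, lying flat, handle up. Two 16 mm through holes at x = -51 and +51 mm, y = 0, fit the chamber's pins (either way round). Black bar handle on top in the middle, 54 mm long (x), 14 wide (y), 14 tall, its top 42 mm above the plate's underside, on two 10 mm posts at x = -20 and +20 mm. Origin: centre of the underside.
- cover_grip (a point): Centre of the cover's bar handle, 35 mm above the plate's underside; axes as the cover's.
- valve: Fixed gas valve: 100 x 100 x 12 mm base; two upright cheeks (x = -22 to 22, y = -15 to 35 mm, 98 mm high) with an eccentric cam disc between, the valve stem riding on it (top at most 121 mm high); behind, a cartridge lying along y (x = 58 to 112, y = -66 to 70 mm, 57 mm high). Origin: centre of the underside. The lever is on the -y side and at rest points to -x.
- valve_axis (a point): Point on the cam's horizontal pivot axis in the plane in which the lever swings: x = 0, y = -30, z = 65 mm in the valve's frame; axes as the valve's. The pivot axis runs along y.
- cam (a joint): Turn of cam and lever about the valve's y axis, rad. 0: at rest on its stop, lever pointing to the valve's -x, 0.27 rad above level. Grows as the lever swings up and over towards +x. At 1.3 the lever is upright and the stem lifted highest (8.8 mm); beyond, the lift falls, to a stop at 1.9. A spring always drives it back to 0: about 2 N at the knob at rest, 4 N upright.
- lever: The cam's lever: a 10 mm steel rod with a black ball knob 26 mm across, its centre 92 mm from the pivot axis. Origin: on the pivot axis in the lever's plane of swing; it turns with the cam and its axes agree with the valve's when joint cam is 0.
- lever_knob (a point): Centre of the lever's ball knob, 92 mm from the pivot axis; at rest 89 mm to the -x side of point valve_axis and 25 mm above it.
- spare_detector: Bystander: grey handheld detector lying flat, 110 x 62 x 32 mm.
- fitting: Bystander: small brass stepped fitting, 30 mm across, 32 mm tall.
- collar: Bystander: steel ring, 32 mm across, 18 mm tall.
- screwdriver: Bystander: screwdriver lying flat, 180 mm long, black handle.
- gauge: Bystander: round black digital gauge on a stand, 160 mm tall, base 90 mm across.
- jar: Bystander: small white jar, 56 mm across, 75 mm tall.
Not all that is in view belongs to the job. What is meant by the cover is not brown, and is the smaller of those in its own colour.

How it is judged (in metres and radians):
On the way:
1. The cover lies flat on the chamber's rim over both pins, let go, the lever still down (horizontal distance between cover and chamber_rim below 0.006 m and z of cover in the frame of chamber_rim between -0.003 and 0.003 m and angle between the x axis of cover and the x axis of chamber, either way round below 0.1 rad and angle between cover's own z axis and vertical below 0.05 rad and contact force between the fingers and cover below 0.2 N and value of joint cam below 0.3 rad), for 0.2 s.
At the end, for the whole second after the job is handed in: The robot's fingers hold the lever still and upright (joint cam within 0.17 rad of 1.3, fingers pressing on it with over 0.5 N), while the cover, not touched, lies flat on the chamber's rim over both pins (within 6 mm of centre, 3 mm of the rim's level, 0.1 rad of the chamber's direction) (horizontal distance between cover and chamber_rim below 0.006 m and z of cover in the frame of chamber_rim between -0.003 and 0.003 m and angle between the x axis of cover and the x axis of chamber, either way round below 0.1 rad and angle between cover's own z axis and vertical below 0.05 rad and contact force between the fingers and cover below 0.2 N and value of joint cam between 1.13 and 1.47 rad and velocity of joint cam between -0.15 and 0.15 rad/s and contact force between the fingers and lever above 0.5 N); the arm keeps its last pose, push and grip.
It fails at once if the lever is worked (past 0.5 rad) while the cover is not seated (value of joint cam above 0.5 rad and not (horizontal distance between cover and chamber_rim below 0.006 m and z of cover in the frame of chamber_rim between -0.003 and 0.003 m and angle between the x axis of cover and the x axis of chamber, either way round below 0.1 rad and angle between cover's own z axis and vertical below 0.05 rad)).
It fails at once if something else on the bench is moved by more than 30 mm (distance of any of spare_detector, fitting, collar, screwdriver, gauge, jar from where it was at the start of the episode above 0.03 m).
It also fails if it takes over 61 s, if anything falls off the work surface, if the arm or the gripper's body presses on something with over 40 N, if the wrist force passes 120 N, or if a joint passes its speed limit or range.

ROBOT

A 7-joint arm with a two-finger parallel gripper is mounted at the origin on the work surface. World frame = base frame: x ahead of the robot, y to its left, z up, the work surface at z = 0. Lengths are in m, angles in degrees, forces in N, time in s.
With the tool pointing down it reaches from about 0.4 to 0.9 m from the base axis. Payload 5.5 kg.
Tool frame: the origin (TCP) lies at the very end of the fingers, on their centre line; the grasp point (between the pads) lies env.grasp_offset behind it (env.grasp_offset is the distance from the TCP to the grasp point, in m); z points along the fingers, y is the direction in which the jaws open and shut (so a half turn about z gives the same grasp; the last joint's range is limited). The gripper opens to 92 mm and grips with 3 to 60 N. Pads are 19 mm wide; open, the fingers measure 130 mm over their backs; the gripper's body (75 mm by 190 mm) begins 47 mm behind the grasp point.
Start: joints at [-54.248, 28.699, -24.465, 88.831, 12.651, 65.22, -12.049], TCP at [0.229, 0.608, 0.207] pointing down, gripper open.
Joint ranges: [-164.97, 164.97], [-17.58, 116.51], [-87.97, 89.64], [11.32, 138.91], [-80.73, 260.73], [10.89, 115.49], [-147.41, 147.41]. Speed limits (degrees/s): [147.25, 147.25, 180, 180, 180, 180, 180].

INTERFACE

Orientations are given as [roll, pitch, yaw] about the fixed x, y, z axes, in that order (R = Rz(yaw) Ry(pitch) Rx(roll)).
In Python, from rig import sensors, get_image, camera_model, env, regions_of gives the robot as it stands. The module is installed in compiled form; this text tells all that it offers.
- The arm moves only by the tool servo_tool, never from a script. Its argument "plan" is one flat list of numbers, 5 for each row, row after row: the opening, from 0 (shut) to 1 (fully open), then the shift along the tool's x, y, z in mm, then the turn about the tool's z in degrees. In form: [grip, tx, ty, tz, twist, grip, tx, ty, tz, twist, ...]. A call has 1 to 20 rows; each row is the pose to reach, as a shift and turn from the pose commanded when the call began, along the tool's axes at that moment; what a row does not reach only later rows make up. A row lasts 1/8 s, in which the tool goes at most 62.5 mm and 10.7 degrees, less where a joint would pass 70% of its speed; a pose out of reach is approached as far as the arm can. A call with a gripper value outside its range is refused whole. The fingers move at their own pace and stop on an object; "newtons" is the grip in N (left out, the last holds). Time passes only in rows, so rows that repeat a pose let the fingers close. It gives the time, the measured TCP pose, the force and the opening at its end, in the units of the state.
- sensors.read_state(): the state, without advancing time (a new reading comes with each control period).
- get_image(name): name is "scene" or "top"; returns the picture (384x512x3 uint8, red, green, blue); there is no depth.
- camera_model(name): a dict with "mtx" (3x3 intrinsics, pixels), "rvec" (rotation vector, rad) and "tvec" (3), from world to camera coordinates, as OpenCV has them. Camera axes: x right, y down, z forward; pixel columns grow to the right and rows downward; lengths in m; the calibration is good to about 2 mm. A picture is of the moment at which its call begins. camera_model takes no time and is no camera call.
- env.finish_job(): hands the job in, once; it reports no verdict.
Trained networks look in the newest picture that a camera, given by its name, has taken for a name from the list of things; names that differ only in an ending like _2 or _b are one class to them, and where a whole thing is asked for, a point or a joint stands for the part that bears it (a point fixed in the world has none). Each returns a list of dicts, best first, with "confidence" (0 to 1); they miss things now and then, are a little off and sometimes report something else, mostly with a low value. They report only what shows in the picture. A call takes as long as a camera call. They do not tell look-alikes from the thing itself.
- regions_of(camera, label): "pixels" (384x512 bool, what is visible of it) and "extent" ([left, top, right, bottom] in pixels, round what is visible of it).
The state is a dict: "t": time; "q": joint angles; "qvel": joint speeds; "joint_torque": joint torques, N m; "tcp_pos": TCP position; "tcp_rot": TCP orientation; "ft_force": force on the tool from outside, world axes, zero at the start; "moment": the same for the moment, N m; "width": finger opening in m.
Only numpy, scipy, OpenCV 4.12 (cv2) and the standard library are available. Lean on these libraries where they do the work, as an engineer would, in place of code of your own. Each camera call takes 0.05 s, during which the arm holds its last target. There are 200 camera calls.

## Working session

There is one attempt and no reset: what is moved stays moved. The work goes in short steps, Python scripts to look and compute and a tool call to move; the robot and the scene stay as the last step left them, time stands still between calls to the robot, and variables do not carry over. Pictures are saved under pics/ and viewed, about 8 in all and at most 12, crops included, and the job is handed in when it is done.

Besides the shell and the picture viewer there is one more tool, called after "Call:" by a JSON object that holds its "fn" and its "kwargs", one argument or row to a line. servo_tool: Moves the arm, as the interface text tells. Its arguments: {"type":"object","properties":{"plan":{"type":"array","items":{"type":"number"}},"newtons":{"type":"number"}},"required":["plan"]}

```bash
mkdir -p pics
python3 - <<'E'
from rig import *
import cv2,numpy as np
for n in("scene","top"):
    im=get_image(n); cv2.imwrite(f"pics/{n}0.png",im[:,:,::-1]); m=camera_model(n)
    R=cv2.Rodrigues(np.array(m["rvec"]))[0]; print(n,np.round(m["mtx"],1).tolist(),np.round(-R.T@np.array(m["tvec"]).ravel(),3),np.round(R,3).tolist())
    for l in("cover","chamber","valve","lever"):
        for r in regions_of(n,l): print(l,round(r["confidence"],2),r["extent"],r["pixels"].sum())
s=sensors.read_state(); print(s["t"],s["tcp_pos"],s["tcp_rot"],s["ft_force"],env.grasp_offset,s["width"])
E
```

```text
scene [[354.7, 0.0, 256.0], [0.0, 354.7, 189.9], [0.0, 0.0, 1.0]] [ 1.089 -0.029  0.921] [[0.05, 0.999, -0.003], [0.83, -0.043, -0.556], [-0.556, 0.025, -0.831]]
cover 0.95 [223.4, 272.6, 287.6, 333.1] 1976
cover 0.88 [243.4, 205.4, 296.6, 255.7] 1518
cover 0.66 [324.4, 110.0, 390.0, 156.3] 1720
chamber 0.61 [328.7, 161.5, 371.5, 210.3] 1597
valve 0.81 [120.5, 153.4, 171.3, 228.8] 1958
valve 0.26 [132.5, 150.5, 147.3, 188.0] 189
lever 0.7 [134.0, 148.9, 153.1, 190.9] 163
top [[362.6, 0.0, 262.7], [0.0, 362.6, 192.4], [0.0, 0.0, 1.0]] [ 0.331 -0.008  1.136] [[0.025, -0.999, -0.02], [-0.981, -0.021, -0.191], [0.19, 0.025, -0.981]]
cover 0.96 [108.5, 249.1, 181.4, 324.6] 2841
cover 0.83 [240.0, 150.6, 285.2, 193.7] 1242
cover 0.66 [255.6, 92.2, 299.7, 132.9] 1141
chamber 0.67 [158.5, 180.9, 202.7, 233.9] 1634
valve 0.84 [355.2, 174.1, 401.1, 247.6] 2015
lever 0.67 [369.4, 211.8, 394.8, 250.4] 159
0.5 [0.22939095 0.6081435  0.20660334] [-1.79997511e+02 -3.17726016e-03  1.59332181e+02] [ 0.42462407 -0.14810693  0.18333521] 0.0188 0.09201513938934083
```

View pics/scene0.png

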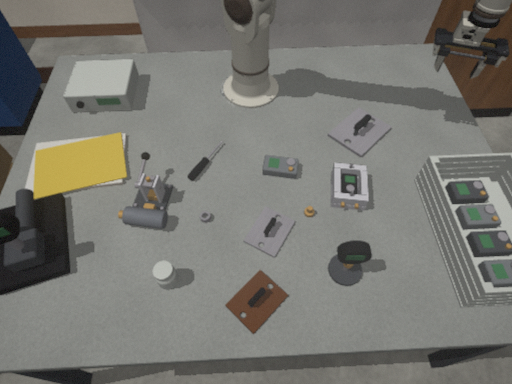

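View pics/top0.png

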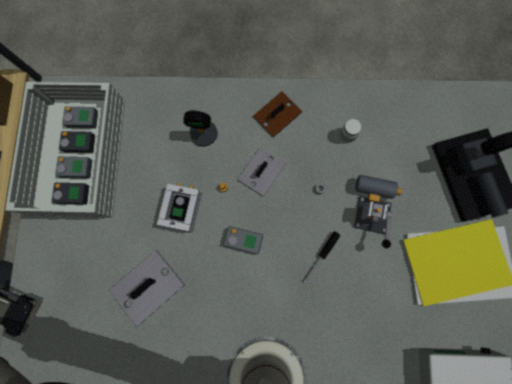

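```bash
cat > h.py <<'E'
from rig import *
import cv2,numpy as np
from scipy.optimize import minimize
CM={n:camera_model(n) for n in("scene","top")}
def proj(n,P):
    m=CM[n]; return cv2.projectPoints(np.float64(P).reshape(-1,3),np.float64(m["rvec"]),np.float64(m["tvec"]),np.float64(m["mtx"]),None)[0][:,0]
def box(x0,x1,y0,y1,z0,z1): return np.array([[x,y,z] for x in(x0,x1) for y in(y0,y1) for z in(z0,z1)])/1e3
def place(P,p,z=0):
    c,s=np.cos(p[2]),np.sin(p[2]); P=np.array(P,float).reshape(-1,3)
    return P@np.array([[c,s,0],[-s,c,0],[0,0,1]])+[p[0],p[1],z]
MOD={"cover":[box(-65,65,-50,50,0,8),box(-27,27,-7,7,28,42)],
"chamber":[box(-65,65,-50,50,0,55),box(-55,-47,-4,4,55,74),box(47,55,-4,4,55,74)],
"valve":[box(-50,50,-50,50,0,12),box(-22,22,-15,35,0,98),box(58,112,-66,70,3,57)]}
S=8
def render(n,parts,p):
    im=np.zeros((384*S,512*S),np.uint8)
    for b in parts:
        h=cv2.convexHull(np.float32((proj(n,place(b,p))+.5)*S))
        cv2.fillConvexPoly(im,np.int32(h),255)
    return cv2.resize(im,(512,384),interpolation=cv2.INTER_AREA)/255.
def fit(name,masks,p0):
    f=lambda p:sum(np.abs(render(n,MOD[name],p)-m).sum()/m.sum() for n,m in masks.items())
    best=None
    for dy in np.arange(0,np.pi if name!="valve" else 2*np.pi,np.pi/6):
        q=np.array([*p0,dy]); r=minimize(f,q,method="Nelder-Mead",options=dict(initial_simplex=[q,q+[.02,0,0],q+[0,.02,0],q+[0,0,.25]],xatol=1e-4,fatol=1e-4,maxfev=90))
        if best is None or r.fun<best.fun: best=r
    return best.x,best.fun
def ground(n,uv,z):
    m=CM[n];R=cv2.Rodrigues(np.array(m["rvec"]))[0];C=-R.T@np.array(m["tvec"]).ravel()
    d=R.T@np.linalg.inv(m["mtx"])@[uv[0],uv[1],1]; return (C+d*(z-C[2])/d[2])[:2]
E
cat > m.py <<'E'
from h import *
get_image("scene");get_image("top")
near={"cover":{"scene":(270,230),"top":(262,172)}}
def pick(n,l):
    rs=regions_of(n,l)
    if l in near: rs=[r for r in rs if np.hypot((r["extent"][0]+r["extent"][2])/2-near[l][n][0],(r["extent"][1]+r["extent"][3])/2-near[l][n][1])<15]
    return rs[0]
res={}
for l in("cover","chamber","valve"):
    ms={n:pick(n,l)["pixels"].astype(float) for n in CM}
    e=np.argwhere(ms["top"]>.5).mean(0)[::-1]
    p0=ground("top",e,.02)
    for k in [("top",),("scene",),("top","scene")]:
        p,f=fit(l,{n:ms[n] for n in k},p0); print(l,k,np.round(p,4),np.round(np.degrees(p[2]),1),round(f,3))
    res[l]=p
np.savez("res.npz",**res)
E
cat > draw.py <<'E'
from h import *
import sys
res=dict(np.load("res.npz"))
ims={n:get_image(n)[:,:,::-1] for n in CM}
tiles=[]
for n in CM:
  for l in("cover","chamber","valve"):
    c=proj(n,place([0,0,.03],res[l]))[0]; u0,v0=(c-[33,37]).astype(int); z=4 
    t=cv2.resize(np.ascontiguousarray(ims[n][v0:v0+74,u0:u0+66]),None,fx=z,fy=z,interpolation=cv2.INTER_CUBIC)
    for b in MOD[l]:
        h=cv2.convexHull(np.float32((proj(n,place(b,res[l]))+.5-[u0,v0])*z)); cv2.polylines(t,[np.int32(h)],True,(0,0,255),1)
    pts={"cover":[[-.051,0,.008],[.051,0,.008]],"chamber":[[-.051,0,.076],[.051,0,.076]],"valve":[[-.0887,-.030,.0896]]}[l]
    for q in proj(n,place(pts,res[l])): cv2.drawMarker(t,tuple(int(v) for v in (q+.5-[u0,v0])*z),(0,255,255),0,8,1)
    cv2.putText(t,f"{u0},{v0}",(3,12),0,.4,(255,0,0)); tiles.append(t)
cv2.imwrite(sys.argv[1],np.vstack([np.hstack(tiles[:3]),np.hstack(tiles[3:])]))
E
python3 m.py && python3 draw.py pics/d1.png
```

```text
cover ('top',) [0.6199 0.0274 2.5806] 147.9 0.049
cover ('scene',) [0.618  0.0293 2.5759] 147.6 0.039
cover ('top', 'scene') [0.6188 0.0284 2.5745] 147.5 0.099
chamber ('top',) [ 0.4918  0.2787 -0.1586] -9.1 0.052
chamber ('scene',) [ 0.4894  0.279  -0.187 ] -10.7 0.042
chamber ('top', 'scene') [0.4908 0.2786 2.9601] 169.6 0.106
valve ('top',) [ 0.4852 -0.3226  6.1236] 350.9 0.207
valve ('scene',) [ 0.4748 -0.3239  6.1126] 350.2 0.238
valve ('top', 'scene') [ 0.4838 -0.3227  6.1202] 350.7 0.465
```

View pics/d1.png

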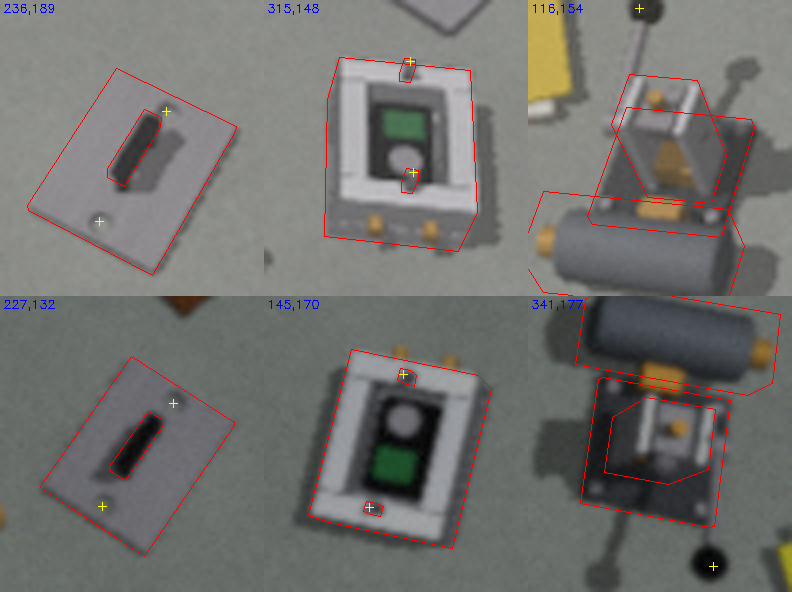

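```bash
cat > go.py <<'E'
from h import *
def shift(target,yaw=None):
    s=sensors.read_state(); from scipy.spatial.transform import Rotation as Ro
    R=Ro.from_euler("xyz",s["tcp_rot"],degrees=True).as_matrix()
    tw=None if yaw is None else (s["tcp_rot"][2]-yaw+90)%180-90
    print("t",round(s["t"],2),"tcp",np.round(s["tcp_pos"],4),np.round(s["tcp_rot"],2),"F",np.round(s["ft_force"],1),"w",round(s["width"],4),"| shift mm",np.round(R.T@(np.array(target)-s["tcp_pos"])*1e3,1),"twist",tw)
    return s
E
python3 - <<'E'
from go import *
print("gauge",ground("top",(204,133),0.0),ground("scene",(346,270),0),"head",ground("top",(197,119),.14),ground("scene",(353,252),.14))
print("jar",ground("top",(352,129),.075),"fit",ground("top",(222,187),.03),"collar",ground("top",(319,189),.018),"screw",ground("top",(332,240),.02))
shift([.6188,.0284,.207],147.7)
E
```

```text
gauge [0.74706477 0.2206448 ] [0.74701793 0.22909656] head [0.73848221 0.21550865] [0.75562734 0.21487851]
jar [ 0.74070202 -0.24984079] fit [0.55967267 0.14812617] collar [ 0.56222332 -0.1556046 ] screw [ 0.40400402 -0.19418728]
t 1.0 tcp [0.2294 0.6082 0.2066] [180.    -0.   159.33] F [-0.3 -0.4 -0.3] w 0.0921 | shift mm [-5.689e+02 -4.050e+02 -4.000e-01] twist 11.628647747098
```

Call:
{"fn": "servo_tool", "kwargs": {
  "plan": [1, -40, -28, 0, 1, 1, -85, -60, 0, 2, 1, -130, -93, 0, 3, 1, -175, -125, 0, 4, 1, -220, -157, 0, 5, 1, -265, -189, 0, 6, 1, -310, -221, 0, 7, 1, -355, -253, 0, 8, 1, -400, -285, 0, 9, 1, -445, -317, 0, 10, 1, -490, -349, 0, 11, 1, -530, -377, 0, 11.6, 1, -555, -395, 0, 11.6, 1, -569, -405, 0, 11.6, 1, -569, -405, 0, 11.6, 1, -569, -405, 0, 11.6],
  "newtons": 30
}}

```text
t: 3.0
tcp_pos: [0.6181, 0.0305, 0.2065]
tcp_rot: [180.0, -0.1, 147.9]
ft_force: [-0.4, 0.3, 0.0]
width: 0.0919
```

```bash
python3 -c "
from go import *
shift([.6188,.0284,.0165],147.7)"
```

```text
t 3.0 tcp [0.6181 0.0305 0.2065] [ 1.7996e+02 -7.0000e-02  1.4786e+02] F [-0.4  0.3  0. ] w 0.0919 | shift mm [ -2.   -1.5 190. ] twist 0.16182306074168196
```

Call:
{"fn": "servo_tool", "kwargs": {
  "plan": [0.6, -1, -1, 40, 0, 0.6, -1.5, -1, 90, 0, 0.6, -1.5, -1, 130, 0, 0.6, -1.5, -1, 160, 0, 0.6, -1.5, -1, 180, 0, 0.6, -1.5, -1, 189, 0, 0.6, -1.5, -1, 189, 0, 0.6, -1.5, -1, 189, 0]
}}

```text
t: 4.0
tcp_pos: [0.6207, 0.0269, 0.0189]
tcp_rot: [179.9, 0.1, 147.7]
ft_force: [0.2, 0.0, -0.3]
width: 0.0553
```

Call:
{"fn": "servo_tool", "kwargs": {
  "plan": [0.05, 0, 0, 0, 0, 0.05, 0, 0, 0, 0, 0.05, 0, 0, 0, 0, 0.05, 0, 0, 0, 0, 0.05, 0, 0, 0, 0, 0.05, 0, 0, 0, 0, 0.05, 0, 0, 0, 0, 0.05, 0, 0, 0, 0],
  "newtons": 30
}}

```text
t: 5.0
tcp_pos: [0.6198, 0.0271, 0.0177]
tcp_rot: [180.0, 0.0, 147.7]
ft_force: [1.0, 1.2, 0.5]
width: 0.0132
```

Call:
{"fn": "servo_tool", "kwargs": {
  "plan": [0.05, 0, 0, -10, 0, 0.05, 0, 0, -30, 0, 0.05, 0, 0, -55, 0, 0.05, 0, 0, -80, 0, 0.05, 0, 0, -105, 0, 0.05, 0, 0, -120, 0, 0.05, 0, 0, -120, 0, 0.05, 0, 0, -120, 0]
}}

```text
t: 6.0
tcp_pos: [0.6187, 0.0266, 0.1368]
tcp_rot: [-179.9, -0.1, 147.7]
ft_force: [-1.1, -0.4, -3.1]
width: 0.0129
```

```bash
python3 -c "
from go import *
shift([.4908,.2788,.138],169.7)"
```

```text
t 6.0 tcp [0.6187 0.0266 0.1368] [-1.7994e+02 -7.0000e-02  1.4773e+02] F [-1.1 -0.4 -3.1] w 0.0129 | shift mm [242.8 144.9  -1. ] twist -21.972094742691723
```

Call:
{"fn": "servo_tool", "kwargs": {
  "plan": [0.05, 15, 9, 0, -1, 0.05, 40, 24, 0, -3, 0.05, 70, 42, 0, -6, 0.05, 102, 61, 0, -9, 0.05, 135, 80, 0, -12, 0.05, 168, 100, 0, -15, 0.05, 198, 118, 0, -18, 0.05, 222, 133, 0, -20, 0.05, 236, 141, 0, -21.5, 0.05, 242, 145, 0, -22, 0.05, 242.5, 145, 0, -22, 0.05, 242.5, 145, 0, -22, 0.05, 242.5, 145, 0, -22]
}}

```text
t: 7.62
tcp_pos: [0.4926, 0.2776, 0.1375]
tcp_rot: [-180.0, 0.0, 169.6]
ft_force: [-0.3, -1.0, -2.1]
width: 0.0133
```

```bash
cat > look.py <<'E'
from go import *
import sys
# fit held cover at given z and draw
s=shift([.4908,.2788,.138],169.7); z=s["tcp_pos"][2]-.0172
res=dict(np.load("res.npz")); a=np.radians(s["tcp_rot"][2]); p=[s["tcp_pos"][0],s["tcp_pos"][1],a]
tiles=[]
for n in CM:
    im=get_image(n)[:,:,::-1]; c=proj(n,place([0,0,z],p))[0]; u0,v0=(c-[33,40]).astype(int); k=6
    t=cv2.resize(np.ascontiguousarray(im[v0:v0+95,u0:u0+66]),None,fx=k,fy=k,interpolation=cv2.INTER_CUBIC)
    def dl(P,col):
        cv2.polylines(t,[np.int32(np.round((proj(n,P)+.5-[u0,v0])*k))],True,col,1)
    pl=np.array([[-65,-50],[65,-50],[65,50],[-65,50]])/1e3
    dl(place(np.c_[pl,np.full(4,.008)],p,z),(0,0,255)); dl(place(np.c_[pl,np.full(4,.055)],res["chamber"]),(0,255,0))
    for h in(-.051,.051):
        th=np.linspace(0,6.28,24); ci=np.c_[h+.008*np.cos(th),.008*np.sin(th),0*th+.008]; dl(place(ci,p,z),(0,255,255))
    for r in regions_of(n,"cover"):
        e=r["extent"]; 
        if np.hypot((e[0]+e[2])/2-c[0],(e[1]+e[3])/2-c[1])<25: print(n,r["confidence"],e,"pred",proj(n,place(MOD["cover"][0],p,z)).min(0)+.5,proj(n,place(MOD["cover"][0],p,z)).max(0)+.5)
    tiles.append(t)
cv2.imwrite(sys.argv[1],np.hstack(tiles))
E
python3 look.py pics/l1.png
```

```text
t 7.62 tcp [0.4926 0.2776 0.1375] [-1.7997e+02  1.0000e-02  1.6961e+02] F [-0.3 -1.  -2.1] w 0.0133 | shift mm [ 1.9  0.8 -0.5] twist -0.08686218518218425
scene 0.62 [334.3, 149.2, 377.1, 186.1] pred [337.26058264 147.19468282] [375.14799811 188.91006806]
scene 0.48 [329.6, 163.2, 370.5, 210.5] pred [337.26058264 147.19468282] [375.14799811 188.91006806]
top 0.75 [166.0, 181.5, 185.8, 227.2] pred [148.30294879 177.27712965] [194.44663039 228.9407627 ]
```

View pics/l1.png

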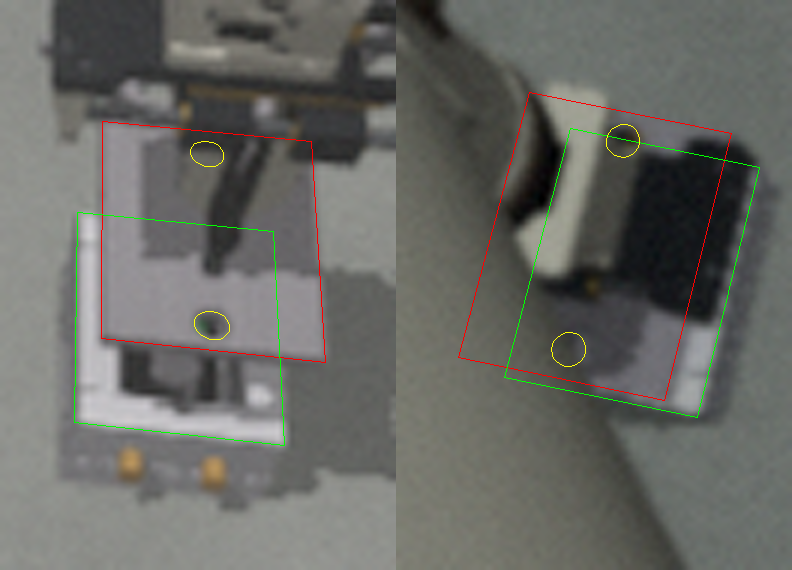

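Call:
{"fn": "servo_tool", "kwargs": {
  "plan": [0.05, 1, 0.8, 10, 0, 0.05, 1, 0.8, 25, 0, 0.05, 1, 0.8, 36, 0, 0.05, 1, 0.8, 38, 0, 0.05, 1, 0.8, 38, 0, 0.05, 1, 0.8, 38, 0]
}}

```text
t: 8.57
tcp_pos: [0.4915, 0.28, 0.1]
tcp_rot: [180.0, 0.0, 169.7]
ft_force: [-0.2, 0.3, -2.6]
width: 0.0131
```

```bash
python3 look.py pics/l2.png
```

```text
t 8.57 tcp [0.4915 0.28   0.1   ] [1.7997e+02 4.0000e-02 1.6973e+02] F [-0.2  0.3 -2.6] w 0.0131 | shift mm [  0.5  -1.3 -38. ] twist 0.028054932255002996
scene 0.86 [332.3, 157.9, 371.4, 194.6] pred [335.61594602 155.09218848] [372.26154704 196.00390039]
scene 0.28 [328.8, 166.7, 364.6, 210.0] pred [335.61594602 155.09218848] [372.26154704 196.00390039]
```

View pics/l2.png

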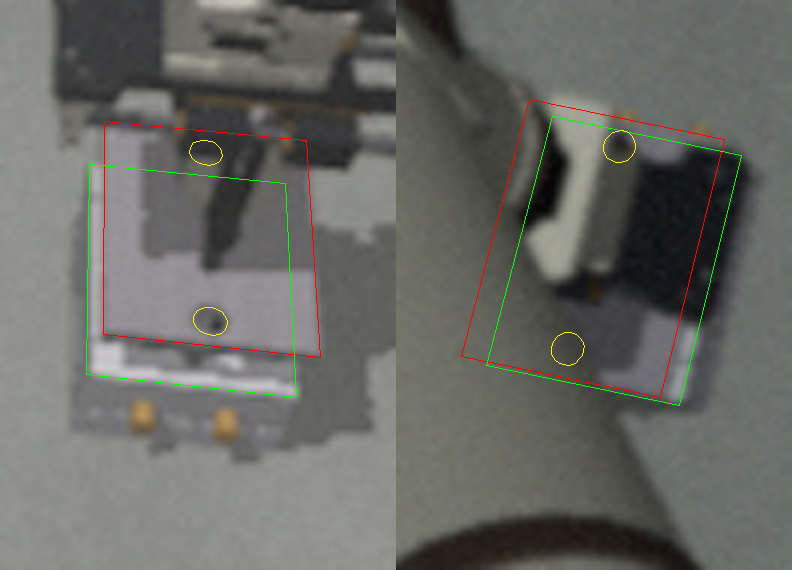

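Call:
{"fn": "servo_tool", "kwargs": {
  "plan": [0.05, -0.5, -0.8, 3, 0, 0.05, -0.5, -0.8, 6, 0, 0.05, -0.5, -0.8, 9, 0, 0.05, -0.5, -0.8, 12, 0, 0.05, -0.5, -0.8, 15, 0, 0.05, -0.5, -0.8, 15, 0]
}}

```text
t: 9.52
tcp_pos: [0.4912, 0.2788, 0.0843]
tcp_rot: [-180.0, -0.0, 169.7]
ft_force: [-0.5, 0.5, -2.5]
width: 0.0133
```

Call:
{"fn": "servo_tool", "kwargs": {
  "plan": [0.05, 0, 0, 3, 0, 0.05, 0, 0, 6, 0, 0.05, 0, 0, 9, 0, 0.05, 0, 0, 11, 0, 0.05, 0, 0, 12.5, 0, 0.05, 0, 0, 12.5, 0]
}}

```text
t: 10.28
tcp_pos: [0.4913, 0.2789, 0.0726]
tcp_rot: [-180.0, -0.0, 169.7]
ft_force: [-2.0, -1.7, 3.1]
width: 0.0135
```

Call:
{"fn": "servo_tool", "kwargs": {
  "plan": [0.5, 0, 0, 0, 0, 0.5, 0, 0, 0, 0, 0.5, 0, 0, 0, 0, 0.5, 0, 0, 0, 0, 0.5, 0, 0, 0, 0, 0.5, 0, 0, 0, 0, 0.5, 0, 0, -10, 0, 0.5, 0, 0, -40, 0, 0.5, 0, 0, -90, 0, 0.5, 0, 0, -140, 0, 0.5, 0, 0, -160, 0, 0.5, 0, 0, -160, 0]
}}

```text
t: 11.78
tcp_pos: [0.4927, 0.2797, 0.2347]
tcp_rot: [179.8, 0.2, 169.7]
ft_force: [0.1, 0.4, -0.8]
width: 0.0459
```

```bash
cat > k.py <<'E'
from go import *
res=dict(np.load("res.npz")); knob=place([-.0887,-.030,.0896],res["valve"])[0]; print("knob",knob,"yaw",res["valve"][2])
from scipy.optimize import least_squares
obs={}
for n in CM:
    im=get_image(n); c=proj(n,knob)[0]; u0,v0=(c-12).astype(int)
    g=im[v0:v0+24,u0:u0+24].max(2); m=(g<60).astype(np.uint8)
    k,lab,st,ce=cv2.connectedComponentsWithStats(m); 
    for i in range(1,k): print(n,"comp",st[i,4],ce[i]+[u0,v0],"pred",c)
    i=1+np.argmax(st[1:,4]); obs[n]=ce[i]+[u0,v0]
    cv2.imwrite(f"pics/full_{n}.png",im[:,:,::-1])
r=least_squares(lambda P:np.concatenate([proj(n,P)[0]-obs[n] for n in CM]),knob); print("tri",r.x,r.fun)
shift([*r.x[:2],.25],None)
E
python3 k.py
python3 - <<'E'
import sys; sys.path.insert(0,'.')
from h import *
res=dict(np.load("res.npz")); ts=[]
for n in CM:
    im=cv2.imread(f"pics/full_{n}.png"); c=proj(n,place([0,0,.05],res["chamber"]))[0]; u0,v0=(c-33).astype(int);k=6
    t=cv2.resize(im[v0:v0+66,u0:u0+66],None,fx=k,fy=k,interpolation=cv2.INTER_CUBIC)
    for b in (box(-65,65,-50,50,55,63),box(-27,27,-7,7,83,97)):
        cv2.polylines(t,[np.int32(cv2.convexHull(np.float32((proj(n,place(b,res["chamber"]))+.5-[u0,v0])*k)))],True,(0,0,255),1)
    ts.append(t)
cv2.imwrite("pics/seat.png",np.hstack(ts))
E
```

```text
knob [ 0.39144591 -0.33795486  0.0896    ] yaw 6.120226870655445
scene comp 31 [145.19354839 155.90322581] pred [143.30661561 155.70793585]
top comp 11 [380.90909091 232.36363636] pred [386.93372805 244.16592754]
top comp 62 [385.98387097 243.35483871] pred [386.93372805 244.16592754]
tri [ 0.39339784 -0.33340506  0.09098652] [-0.57229086 -0.0466828  -0.53814591  0.0536055 ]
t 11.88 tcp [0.491  0.2786 0.2316] [-1.7997e+02 -2.0000e-02  1.6973e+02] F [-0.3  0.4 -1.3] w 0.0456 | shift mm [ -13.  -619.6  -18.1] twist None
```

View pics/seat.png

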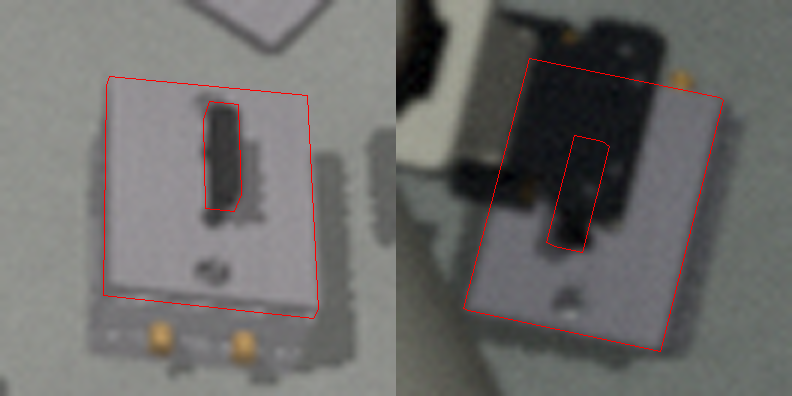

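The cover is seated with the pins through its holes. In the scene view its outline and handle match the predicted seated pose. Next is the lever.

Call:
{"fn": "servo_tool", "kwargs": {
  "plan": [0.6, 0, -20, 0, 0, 0.6, -1, -60, 0, 0, 0.6, -2, -105, 0, 0, 0.6, -3, -150, 0, 0, 0.6, -4, -195, 0, 0, 0.6, -5, -240, 0, 0, 0.6, -6, -285, 0, 0, 0.6, -7, -330, 0, 0, 0.6, -8, -375, 0, 0, 0.6, -9, -420, 0, 0, 0.6, -10, -465, 0, 0, 0.6, -11, -510, 0, 0, 0.6, -12, -550, 0, -1, 0.6, -13, -585, 0, -1, 0.6, -13, -608, 0, -1, 0.6, -13, -619, 0, -1, 0.6, -13, -619, 0, -1, 0.6, -13, -619, 0, -1]
}}

```text
t: 14.12
tcp_pos: [0.3939, -0.3313, 0.2318]
tcp_rot: [179.9, -0.0, 170.8]
ft_force: [-0.3, 0.2, -0.9]
width: 0.055
```

```bash
python3 -c "
from go import *
shift([.3928,-.3345,.072],170.7)"
```

```text
t 14.12 tcp [ 0.3939 -0.3313  0.2318] [ 1.7995e+02 -4.0000e-02  1.7080e+02] F [-0.3  0.2 -0.9] w 0.055 | shift mm [  0.5  -3.5 159.8] twist 0.10241725615534847
```

Call:
{"fn": "servo_tool", "kwargs": {
  "plan": [0.6, 0.5, -3, 40, 0, 0.6, 0.5, -3, 85, 0, 0.6, 0.5, -3, 120, 0, 0.6, 0.5, -3, 145, 0, 0.6, 0.5, -3, 158, 0, 0.6, 0.5, -3, 159, 0, 0.6, 0.5, -3, 159, 0, 0.6, 0.5, -3, 159, 0]
}}

```text
t: 15.12
tcp_pos: [0.3937, -0.3359, 0.0742]
tcp_rot: [-180.0, 0.1, 170.7]
ft_force: [0.3, 0.3, 0.1]
width: 0.0548
```

Call:
{"fn": "servo_tool", "kwargs": {
  "plan": [0.1, 0, 0, 0, 0, 0.1, 0, 0, 0, 0, 0.1, 0, 0, 0, 0, 0.1, 0, 0, 0, 0, 0.1, 0, 0, 0, 0, 0.1, 0, 0, 0, 0, 0.1, 0, 0, 0, 0],
  "newtons": 20
}}

```text
t: 16.0
tcp_pos: [0.3932, -0.3331, 0.0728]
tcp_rot: [179.8, -0.1, 170.8]
ft_force: [0.4, 4.2, 2.3]
width: 0.0222
```

```bash
cat > arc.py <<'E'
from go import *
# arc in tool axes: tool x ~ valve -x (yaw 170.7), z down
s=shift([0,0,0]); th0=.27
for c in np.arange(.1,1.31,.1):
    a=th0+c; print(round(c,1),"tx",round(92*(np.cos(a)-np.cos(th0)),1),"tz",round(-92*(np.sin(a)-np.sin(th0)),1))
E
python3 arc.py; python3 k.py
```

```text
t 16.0 tcp [ 0.3932 -0.3331  0.0728] [ 1.7983e+02 -7.0000e-02  1.7080e+02] F [0.4 4.2 2.3] w 0.0222 | shift mm [441.3 265.7  74.1] twist None
0.1 tx -2.9 tz -8.7
0.2 tx -6.6 tz -17.1
0.3 tx -11.2 tz -25.1
0.4 tx -16.6 tz -32.6
0.5 tx -22.6 tz -39.5
0.6 tx -29.3 tz -45.8
0.7 tx -36.7 tz -51.4
0.8 tx -44.5 tz -56.2
0.9 tx -52.8 tz -60.2
1.0 tx -61.4 tz -63.3
1.1 tx -70.3 tz -65.6
1.2 tx -79.4 tz -67.0
1.3 tx -88.6 tz -67.5
knob [ 0.39144591 -0.33795486  0.0896    ] yaw 6.120226870655445
scene comp 107 [142.28971963 150.24299065] pred [143.30661561 155.70793585]
scene comp 1 [150. 143.] pred [143.30661561 155.70793585]
top comp 6 [374.16666667 233.66666667] pred [386.93372805 244.16592754]
top comp 438 [387.23515982 242.65068493] pred [386.93372805 244.16592754]
tri [ 0.39418534 -0.33151924  0.11765563] [ 0.55119027  0.0461274   0.5161144  -0.05301555]
t 16.1 tcp [ 0.3932 -0.3331  0.0729] [ 1.7983e+02 -6.0000e-02  1.7080e+02] F [2.3 4.9 2.1] w 0.0223 | shift mm [  -0.5    2.2 -177.1] twist None
```

Run:
```python
from h import *
ts=[]
for n in CM:
    im=cv2.imread(f"pics/full_{n}.png"); c=proj(n,[.40,-.335,.09])[0]; u0,v0=(c-33).astype(int);k=6
    t=cv2.resize(im[v0:v0+66,u0:u0+66],None,fx=k,fy=k,interpolation=cv2.INTER_CUBIC)
    for P in ([.3932,-.3331,.0728],[.3932,-.3331,.0916]):
        q=(proj(n,P)[0]+.5-[u0,v0])*k; cv2.drawMarker(t,tuple(int(v) for v in q),(0,255,255),0,8,1)
    ts.append(t)
cv2.imwrite("pics/grip.png",np.hstack(ts))
```

```text
(no output)
```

View pics/grip.png

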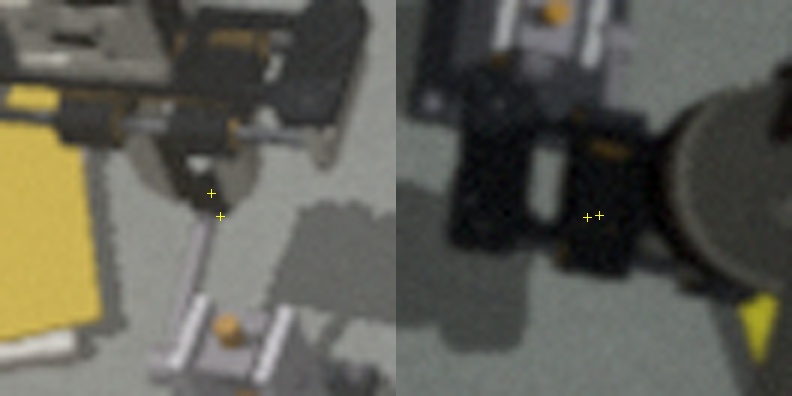

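Call:
{"fn": "servo_tool", "kwargs": {
  "plan": [0.1, -0.7, 1, -3, 0, 0.1, -2, 2, -6, 0, 0.1, -3, 2, -9, 0, 0.1, -4.8, 2, -13, 0, 0.1, -6.6, 2, -17, 0, 0.1, -6.6, 2, -17, 0, 0.1, -6.6, 2, -17, 0]
}}

```text
t: 16.98
tcp_pos: [0.3994, -0.3342, 0.09]
tcp_rot: [180.0, -0.0, 170.7]
ft_force: [1.9, 3.7, -3.5]
width: 0.0203
```

Run:
```python
from h import *
s=sensors.read_state(); T=s["tcp_pos"]; ts=[]
for n in CM:
    im=get_image(n)[:,:,::-1]; c=proj(n,T+[0,0,.01])[0]; u0,v0=(c-[20,25]).astype(int);k=10
    t=cv2.resize(np.ascontiguousarray(im[v0:v0+50,u0:u0+40]),None,fx=k,fy=k,interpolation=cv2.INTER_CUBIC)
    t=cv2.convertScaleAbs(t,alpha=1.6,beta=15)
    for P in (T,T+[0,0,.0188]):
        q=(proj(n,P)[0]+.5-[u0,v0])*k; cv2.drawMarker(t,tuple(int(v) for v in q),(0,255,255),0,8,1)
    for l in("lever",):
        for r in regions_of(n,l): print(n,r["confidence"],r["extent"])
    ts.append(t)
cv2.imwrite("pics/grip2.png",np.hstack(ts))
```

```text
scene 0.52 [133.6, 148.5, 151.8, 190.1]
scene 0.17 [186.0, 140.5, 223.5, 184.8]
top 0.64 [363.9, 209.6, 396.6, 224.2]
```

View pics/grip2.png

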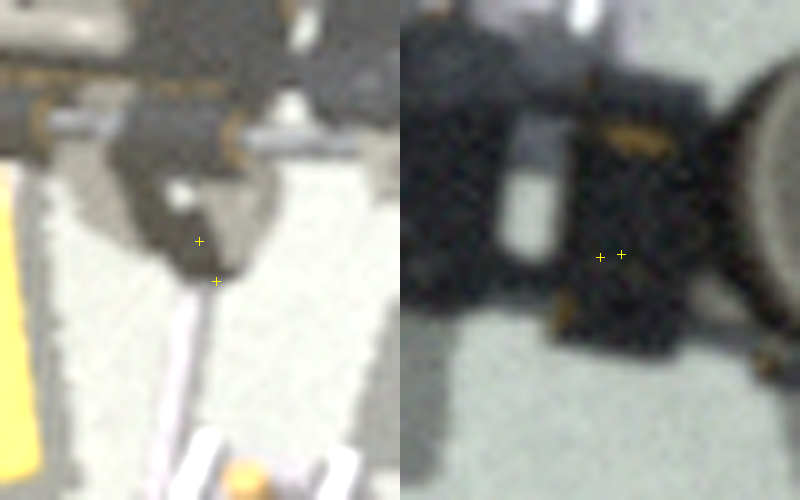

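Run:
```python
from h import *
s=sensors.read_state(); T=s["tcp_pos"]; print(T,s["ft_force"],s["moment"],s["width"])
c=proj("scene",T+[0,0,.01])[0]; o=(c-[20,25]).astype(int)
ax=np.array([.4815,-.348,.065]); d=np.array([-.987,.162,0])
for cam in(0,.1,.2,.3):
    a=.27+cam; 
    for r in(.092,.079,.06): 
        P=ax+r*(d*np.cos(a)+[0,0,np.sin(a)]); print(cam,r,np.round(P,3),((proj("scene",P)[0]+.5-o)*10).round())
```

```text
[ 0.39939321 -0.33422618  0.08989361] [ 0.66402538  3.19916769 -2.94196268] [ 0.76499897 -0.24267789  0.00400191] 0.020420657282523687
0 0.092 [ 0.394 -0.334  0.09 ] [221. 268.]
0 0.079 [ 0.406 -0.336  0.086] [213. 308.]
0 0.06 [ 0.424 -0.339  0.081] [199. 366.]
0.1 0.092 [ 0.397 -0.334  0.098] [211. 257.]
0.1 0.079 [ 0.409 -0.336  0.094] [203. 299.]
0.1 0.06 [ 0.426 -0.339  0.087] [192. 359.]
0.2 0.092 [ 0.401 -0.335  0.107] [200. 249.]
0.2 0.079 [ 0.412 -0.337  0.101] [194. 292.]
0.2 0.06 [ 0.429 -0.339  0.092] [185. 355.]
0.3 0.092 [ 0.405 -0.335  0.115] [188. 243.]
0.3 0.079 [ 0.416 -0.337  0.108] [184. 287.]
0.3 0.06 [ 0.432 -0.34   0.097] [177. 352.]
```

Call:
{"fn": "servo_tool", "kwargs": {
  "plan": [0.1, -2.2, 1, -4, 0, 0.1, -4.6, 2, -8, 0, 0.1, -7.2, 3, -12, 0, 0.1, -10, 3, -15.5, 0, 0.1, -13, 3, -19, 0, 0.1, -16, 3, -22.4, 0, 0.1, -19.3, 3, -25.6, 0, 0.1, -22.7, 3, -28.7, 0, 0.1, -26.3, 3, -31.6, 0, 0.1, -30.1, 3, -34.3, 0, 0.1, -34, 3, -36.8, 0, 0.1, -37.9, 3, -39.1, 0, 0.1, -37.9, 3, -39.1, 0]
}}

```text
t: 18.8
tcp_pos: [0.4381, -0.3377, 0.1294]
tcp_rot: [-180.0, 0.0, 170.7]
ft_force: [0.4, -1.0, -0.3]
width: 0.0091
```

Run:
```python
from h import *
s=sensors.read_state(); T=s["tcp_pos"]; ts=[]
for n in CM:
    im=get_image(n)[:,:,::-1]; c=proj(n,T+[-.02,0,-.02])[0]; u0,v0=(c-[20,25]).astype(int);k=10
    t=cv2.resize(np.ascontiguousarray(im[v0:v0+50,u0:u0+40]),None,fx=k,fy=k,interpolation=cv2.INTER_CUBIC)
    t=cv2.convertScaleAbs(t,alpha=1.6,beta=15)
    for P in (T,T+[0,0,.0188],[.394,-.334,.090]):
        q=(proj(n,P)[0]+.5-[u0,v0])*k; cv2.drawMarker(t,tuple(int(v) for v in q),(0,255,255),0,8,1)
    ts.append(t)
cv2.imwrite("pics/grip3.png",np.hstack(ts))
```

```text
(no output)
```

View pics/grip3.png

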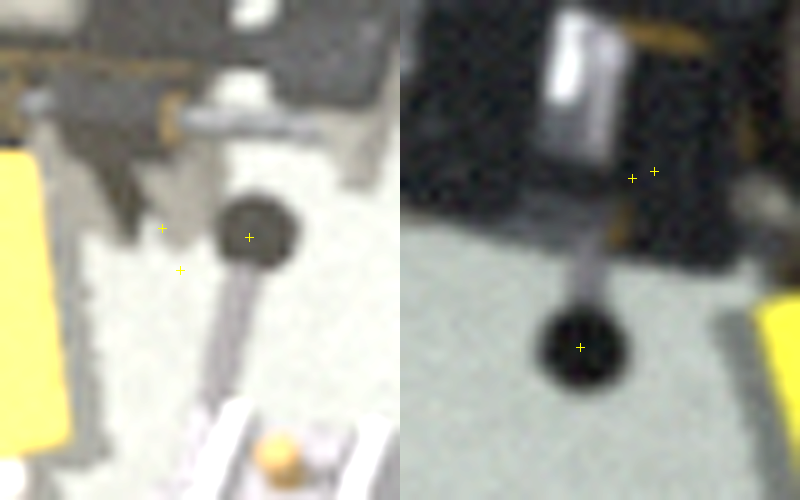

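The grip slipped off the ball and the lever sprang back to rest, which did no harm. I'll push instead: nearly closed fingers on the -x face of the ball, moving along the arc. The spring then presses the ball into the gap between the fingers.

Call:
{"fn": "servo_tool", "kwargs": {
  "plan": [0.13, 0, 0, -20, 0, 0.13, 0, 0, -40, 0, 0.13, 25, -1, -40, 0, 0.13, 55, -3, -40, 0, 0.13, 75, -3.5, -40, 0, 0.13, 75, -3.5, -30, 0, 0.13, 75, -3.5, 0, 0, 0.13, 75, -3.5, 35, 0, 0.13, 75, -3.5, 65, 0, 0.13, 75, -3.5, 78, 0, 0.13, 75, -3.5, 78, 0, 0.13, 75, -3.5, 78, 0],
  "newtons": 30
}}

```text
t: 20.4
tcp_pos: [0.3639, -0.3296, 0.052]
tcp_rot: [-180.0, 0.1, 170.7]
ft_force: [0.2, -0.4, 0.2]
width: 0.0119
```

```bash
cat > push.py <<'E'
from go import *
K=np.array([.394,-.334]); d=np.array([-.987,.162]); A=K-d*.0887
def info():
    s=sensors.read_state(); r=s["tcp_pos"][:2]-A; v=np.array([r@-d,r@[.162,.987]])*1e3
    print("t",round(s["t"],2),"valve x,y of tool rel axis",v.round(1),"z",round(s["tcp_pos"][2]*1e3,1),"F along valve x",round(s["ft_force"][:2]@-d,1),"Fz",round(s["ft_force"][2],1),"w",s["width"].round(4)); return v,s["tcp_pos"][2]*1e3
if __name__=="__main__":
    v,z=info()
    for c in np.arange(0,1.31,.1):
        a=.27+c; bx,bz=-92*np.cos(a),65+92*np.sin(a); x=bx-21+3; t=bz-40+18*c/1.3
        print(round(c,1),"tx",round(-(x-v[0]),1),"ty",round(-v[1],1),"tz",round(z-t,1))
E
python3 push.py
```

```text
Traceback (most recent call last):
  File "push.py", line 7, in <module>
    v,z=info()
        ~~~~^^
  File "push.py", line 5, in info
    print("t",round(s["t"],2),"valve x,y of tool rel axis",v.round(1),"z",round(s["tcp_pos"][2]*1e3,1),"F along valve x",round(s["ft_force"][:2]@-d,1),"Fz",round(s["ft_force"][2],1),"w",s["width"].round(4)); return v,s["tcp_pos"][2]*1e3
                                                                                                                                                                                          ^^^^^^^^^^^^^^^^
AttributeError: 'float' object has no attribute 'round'
```

```bash
sed -i 's/s\["width"\].round(4)/round(s["width"],4)/' push.py; python3 push.py
```

```text
t 20.4 valve x,y of tool rel axis [-119.2   -0.6] z 52.0 F along valve x 0.3 Fz 0.2 w 0.0119
0.0 tx -12.5 ty 0.6 tz 2.5
0.1 tx -15.4 ty 0.6 tz -7.6
0.2 tx -19.1 ty 0.6 tz -17.4
0.3 tx -23.7 ty 0.6 tz -26.8
0.4 tx -29.0 ty 0.6 tz -35.6
0.5 tx -35.1 ty 0.6 tz -43.9
0.6 tx -41.8 ty 0.6 tz -51.6
0.7 tx -49.1 ty 0.6 tz -58.5
0.8 tx -57.0 ty 0.6 tz -64.7
0.9 tx -65.3 ty 0.6 tz -70.1
1.0 tx -73.9 ty 0.6 tz -74.7
1.1 tx -82.8 ty 0.6 tz -78.3
1.2 tx -91.9 ty 0.6 tz -81.1
1.3 tx -101.1 ty 0.6 tz -83.0
```

Call:
{"fn": "servo_tool", "kwargs": {
  "plan": [0.13, -6, 0.6, 2, 0, 0.13, -12.5, 0.6, 2, 0, 0.13, -14, 0.6, -3, 0, 0.13, -16.5, 0.6, -8, 0, 0.13, -18, 0.6, -13, 0, 0.13, -20, 0.6, -18, 0, 0.13, -22, 0.6, -22.5, 0, 0.13, -24.5, 0.6, -27, 0, 0.13, -27, 0.6, -31.5, 0, 0.13, -30, 0.6, -36, 0, 0.13, -30, 0.6, -36, 0]
}}

```text
t: 21.78
tcp_pos: [0.3897, -0.3329, 0.0871]
tcp_rot: [179.9, -0.3, 170.7]
ft_force: [-8.4, 0.2, 2.5]
width: 0.0124
```

```bash
python3 push.py|head -1
cat > dr.py <<'E'
from push import *
import sys
s=sensors.read_state(); T=s["tcp_pos"]; ts=[]
for n in CM:
    im=get_image(n)[:,:,::-1]; c=proj(n,T+[.02,0,.01])[0]; u0,v0=(c-[20,25]).astype(int);k=10
    t=cv2.resize(np.ascontiguousarray(im[v0:v0+50,u0:u0+40]),None,fx=k,fy=k,interpolation=cv2.INTER_CUBIC)
    t=cv2.convertScaleAbs(t,alpha=1.6,beta=15)
    for cam in np.arange(0,1.6,.1):
        P=np.r_[A+d*.092*np.cos(.27+cam),.065+.092*np.sin(.27+cam)]
        q=(proj(n,P)[0]+.5-[u0,v0])*k; cv2.drawMarker(t,tuple(int(v) for v in q),(0,0,255) if abs(cam-float(sys.argv[2]))<.04 else (0,255,255),0,8,1)
    ts.append(t)
cv2.imwrite(sys.argv[1],np.hstack(ts))
E
python3 dr.py pics/p1.png 0.4
```

```text
t 21.77 valve x,y of tool rel axis [-93.2   0.4] z 87.1 F along valve x -8.4 Fz 2.5 w 0.0124
```

View pics/p1.png

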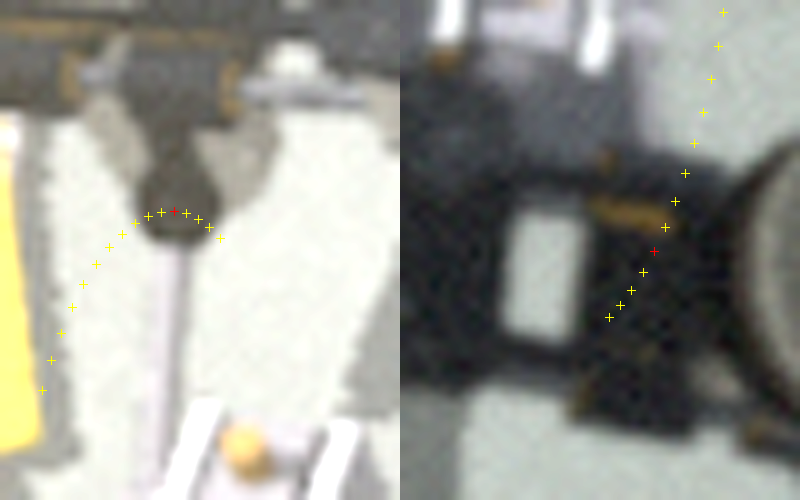

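Call:
{"fn": "servo_tool", "kwargs": {
  "plan": [0.13, -2, 0, -5, 0, 0.13, -4.5, 0, -10, 0, 0.13, -8, 0, -14, 0, 0.13, -11.5, 0, -18, 0, 0.13, -15, 0, -21.5, 0, 0.13, -19, 0, -25, 0, 0.13, -23, 0, -28, 0, 0.13, -27, 0, -31, 0, 0.13, -31, 0, -34, 0, 0.13, -35, 0, -36.5, 0, 0.13, -39.5, 0, -39, 0, 0.13, -44, 0, -41, 0, 0.13, -44, 0, -41, 0]
}}

```text
t: 23.5
tcp_pos: [0.4367, -0.3405, 0.1284]
tcp_rot: [-180.0, 0.0, 170.7]
ft_force: [-1.7, -2.7, -2.4]
width: 0.0118
```

```bash
python3 push.py|head -1
```

```text
t 23.5 valve x,y of tool rel axis [-45.5   0.5] z 128.4 F along valve x -1.3 Fz -2.4 w 0.0118
```

Call:
{"fn": "servo_tool", "kwargs": {
  "plan": [0.13, -4, 0, -2, 0, 0.13, -8, 0, -3.5, 0, 0.13, -12, 0, -5, 0, 0.13, -16, 0, -6, 0, 0.13, -20, 0, -6.5, 0, 0.13, -23.5, 0, -7, 0, 0.13, -25.5, 0, -7, 0, 0.13, -25.5, 0, -7, 0, 0.13, -25.5, 0, -7, 0]
}}

```text
t: 24.62
tcp_pos: [0.4614, -0.3447, 0.1354]
tcp_rot: [-180.0, 0.0, 170.7]
ft_force: [-4.3, -4.1, -0.7]
width: 0.0122
```

```bash
python3 push.py|head -1;  python3 dr.py pics/p2.png 1.3
```

```text
t 24.62 valve x,y of tool rel axis [-20.5   0.4] z 135.4 F along valve x -3.6 Fz -0.7 w 0.0122
```

View pics/p2.png

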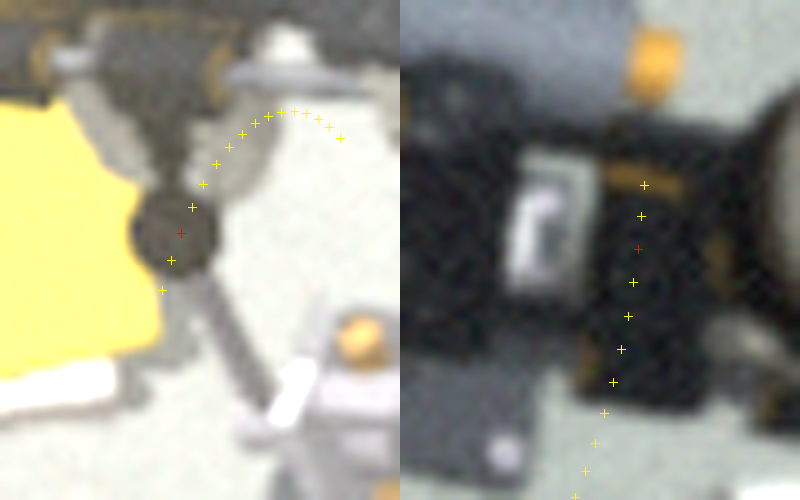

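Call:
{"fn": "servo_tool", "kwargs": {
  "plan": [0.13, 0, 0, 0, 0, 0.13, 0, 0, 0, 0, 0.13, 0, 0, 0, 0, 0.13, 0, 0, 0, 0, 0.13, 0, 0, 0, 0, 0.13, 0, 0, 0, 0]
}}

```text
t: 25.48
tcp_pos: [0.4613, -0.3446, 0.1354]
tcp_rot: [-180.0, 0.0, 170.7]
ft_force: [-4.2, -3.0, -1.5]
width: 0.0117
```

Run:
```python
from push import *
info(); res=dict(np.load("res.npz")); MOD["cover"]=[b+[0,0,.055] for b in MOD["cover"]]
for n in CM:
    get_image(n); c=proj(n,place([0,0,.06],res["chamber"]))[0]
    for r in regions_of(n,"cover"):
        e=r["extent"]
        if np.hypot((e[0]+e[2])/2-c[0],(e[1]+e[3])/2-c[1])<12:
            p,f=fit("cover",{n:r["pixels"].astype(float)},res["chamber"][:2]); print(n,r["confidence"],p.round(4),np.degrees(p[2]).round(1),round(f,3))
info()
```

```text
t 25.48 valve x,y of tool rel axis [-20.6   0.4] z 135.4 F along valve x -3.6 Fz -1.5 w 0.0117
scene 0.96 [0.488  0.2777 2.9746] 170.4 0.087
top 0.62 [0.4907 0.2777 2.9635] 169.8 0.048
t 25.68 valve x,y of tool rel axis [-20.6   0.4] z 135.4 F along valve x -3.4 Fz -1.7 w 0.0117
```

Everything holds steady and the cover is at the chamber pose, so I'm handing in.

```bash
python3 -c "
from rig import env; print(env.finish_job())"
```

```text
the job is handed in; nothing more can be done
None
```

The cover is seated on the chamber and released, and I handed in at about 25.7 s with the lever held upright. The system gave no verdict.

**Cover:** I used the smaller grey plate. After I let go, the pins showed through its holes. The last fits put it about 1 mm (top camera) and 3 mm (scene camera) from the chamber's fitted centre, turned less than 1° from it. The scene camera fit was the looser of the two.

**Lever:** My first try, gripping the ball knob, slipped off part-way and the lever sprang back to rest. The cover was already seated, so this broke no rule. I then pushed the knob up its arc with nearly closed fingers, so the spring holds the ball against them.

**Last checks:**
- **Lever angle:** tool position and picture both put the cam at about 1.3 rad, and it did not move over the last second.
- **Force on the knob:** about 3.5 N along the push.
- **Other things on the bench:** I touched none of them knowingly, but I did not measure their positions again at the end.

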